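# Strip the spacer plate out of a spring-closed mould

## Robot

A 7-joint arm with a two-finger parallel gripper is mounted at the origin on the work surface. World frame = base frame: x ahead of the robot, y to its left, z up, the work surface at z = 0. Lengths are in m, angles in rad, forces in N, time in s.
With the tool pointing down it reaches from about 0.35 to 0.9 m from the base axis. Payload 19.9 kg.
Tool frame: the origin (TCP) lies midway between the tips of the shut fingers; the grasp point (between the pads) lies 19 mm behind it; z points along the fingers, x is the direction in which the jaws open and shut, and the axes are right-handed (so a half turn about z gives the same grasp; the last joint's range is limited). The gripper opens to 85 mm and grips with 20 to 120 N. Pads are 22 mm wide; open, the fingers measure 114 mm over their backs; the gripper's body (76 mm by 85 mm) begins 54 mm behind the grasp point. The pads swing forward as they close: fully open they stand 13 mm farther back than shut.
Start: joints at [-1.238, 0.417, -0.01, 1.614, 0.005, 1.111, -0.053], TCP at [0.229, 0.582, 0.231] pointing down, gripper open.
Joint ranges: [-2.81, 2.81], [-0.39, 2.02], [-1.27, 1.25], [0.06, 2.57], [-1.19, 4.33], [0.19, 2], [-2.82, 2.82]. Speed limits (rad/s): [1.89, 1.89, 2.39, 2.39, 3.01, 3.01, 3.01].

## Interface

Orientations are given as [roll, pitch, yaw] about the fixed x, y, z axes, in that order (R = Rz(yaw) Ry(pitch) Rx(roll)).
In Python, from plant import bot, imaging gives the robot as it stands. Calls block until the motion is done:
- bot.goto(position, orientation): joint-space move of the TCP to a pose.
- bot.move_l(position, ori=None, vel=0.15): straight line of the TCP; ori=None keeps the orientation; vel is the mean speed in m/s.
- bot.movej(angles): joint-space move.
- bot.ungrasp() and bot.close_gripper(newtons=None): open the fingers fully, or close them until they stop; newtons is the grip in N (None keeps the last).
- bot.wait(seconds).
- bot.solve_ik(position, orientation): joint angles nearest the present ones, or None.
- bot.sense(): the state.
- imaging.get_image(name): name is "scene" or "top" or "wrist"; returns a dict with "pixels" (420x560x3 uint8, red, green, blue), "fx", "fy", "cx", "cy" (pixels), "k1" (the pictures are not rectified: a ray, as slopes to the right and down, at radius r is drawn at 1 + k1 r^2 times it, then the intrinsics apply), "extrinsics" (4x4, takes a point from world to camera coordinates). Camera axes: x right, y down, z forward; pixel columns grow to the right and rows downward; lengths in m; the calibration is good to about 2 mm. A picture is of the moment at which its call begins. There is no depth.
A pose or a line that the arm cannot do raises bot.PlanningError and nothing moves.
- bot.hand_in(): hands the job in, once; it reports no verdict.
The state is a dict: "t": time; "joint_positions": joint angles; "joint_velocities": joint speeds; "joint_torque": joint torques, N m; "eef_pos": TCP position; "tcp_rot": TCP orientation; "wrist_force": force on the tool from outside, world axes, zero at the start; "torque": the same for the moment, N m; "opening": opening from 0.0 (shut) to 1.0 (fully open).
Only numpy, scipy, OpenCV 4.12 (cv2) and the standard library are available. Lean on these libraries where they do the work, as an engineer would, in place of code of your own. Each camera call takes 0.05 s, during which the arm holds its last target. There are 200 camera calls.

## Task

The aluminium spacer plate is still pinched in the slot of the steel mould. Take it by the tab that sticks up, swing that end up until it is over the tail stop but not jammed against the bar, draw the plate out under the bar without forcing it, and lay the plate flat on its broad side in the empty parts tray. Set it down rather than dropping it (tipping it over from standing on its edge is fine), and leave the other things on the bench where they are.

Things in the scene. Friction and masses are not known exactly. Their poses are not given: they have to be found in the camera images.
- plate_mid (a point): Centre of the aluminium spacer plate: mid-length of its body, mid-thickness, half-way up. Plate 10 mm thick, about 0.18 kg. x along it to the tab end, y across its thickness, z up. Body x -55 to 55, z -31 to 15 mm; tab x 15 to 55, z 15 to 31; tongue x -77 to -55, z -13 to -1. It stands in the slot, lower edge on the slot's floor.
- plate_tab (a point): Middle of the exposed part of the plate's tab, same axes as plate_mid, 35 mm from it along x and 24 mm above it. 40 mm long, 10 mm thick; 14 mm stand above the mould halves (7 mm above and below this point): all that can be gripped.
- mould: Steel mould fixed to the bench; origin on the bench under the slot's centre, x along the slot to the tail stop, z up. Base 12 mm thick, its top is the slot's floor; x -96 to 84, y -58 to 68 mm. Two halves, tops flat at 60 mm, x -57 to 57 mm: fixed one y -45 to -5 mm, sprung one y 5 to 40 mm with the plate in. Spring bracket beyond it to y 64, 52 mm high.
- keeper_low (a point): Upper edge of the keeper's tail stop when the keeper is at its lowest (point fixed in the mould, mould axes; 12.5 mm above the slot's floor, x = 64 mm). The keeper is a dark steel frame hinged at the ledge, about the tongue tip's line (mould x -77, z 29 mm), and clamped stiffly at 0 to 0.30 rad, tail up: unreported. Stop 8 mm along x, y -52 to 12, 22 mm tall.
- keeper_bar (a point): Middle of the underside of the keeper's bar at its lowest (point fixed in the mould, mould axes). Bar 8 mm along x, 8 mm thick, y -52 to 50 mm, crossing 7.5 mm over the plate's body; it swings up with the stop. Swung about the tongue's tip, the plate clears the stop about 0.10 rad, and meets the bar about 0.17 rad, beyond the keeper's unreported angle: feel for it.
- ledge (a point): Middle of the top of the ledge at the mould's -x end, mould axes; 26 mm along x, 30 mm along y, 29 mm above the bench. It lies 1 mm below the tongue and carries the tongue's tip as the tab end is swung up. The plate comes free of the keeper's bar once drawn about 55 mm along its own length. It must not be forced: above 40 N between plate and keeper (some 18 N more than usual at the tab when it jams on the bar) the keeper bends.
- jaw (a joint): Slide of the sprung mould half along the mould's y, m: 0 with the plate in the slot, -0.006 fully closed after the plate is out (it closes by itself). Its spring presses the plate with 9 N, so moving the plate takes some 5 to 15 N (hidden friction).
- tray: Empty grey open tray fixed to the bench, 230 (x) by 170 (y) by 22 mm high, walls 4 mm, floor 4 mm thick; origin under its centre on the bench.
- bolt: Loose hex bolt lying on the bench, 78 mm long, 18 mm across; bystander.
- scraper: Loose wooden-handled scraper, 200 mm, lying on the bench; bystander.
- spanner: Loose spanner, 180 mm, lying on the bench; bystander.
- mallet: Loose hammer, 260 mm, lying on the bench; bystander.
- tin: Closed tin, 70 mm across, 100 mm high, upright; bystander.
- block: Small steel block 60 x 35 x 30 mm; bystander.
- cup: White cup, 70 mm across, 80 mm high, upright; bystander.

How it is judged:
On the way, in this order (a step that is already met when the one before it is completed fails the run):
1. the plate's tab end is swung up while its tongue is still in the mould (angle between plate_mid's own z axis and vertical above 0.08 rad and horizontal distance between plate_mid and mould below 0.06 m), for 0.1 s.
2. the plate is drawn clear of the mould (distance between plate_mid and mould above 0.14 m), for 0.1 s.
At the end, for the whole second after the job is handed in: The plate lies flat (its broad side within 0.12 rad of level, its centre less than 14 mm above the bench, 9 mm when flat) inside the tray, at rest and released, and the mould's sprung half has closed (x of plate_mid in the frame of tray between -0.1 and 0.1 m and y of plate_mid in the frame of tray between -0.07 and 0.07 m and z of plate_mid in the frame of tray below 0.014 m and angle between the y axis of plate_mid and the z axis of tray, either way round below 0.12 rad and linear speed of plate below 0.02 m/s and value of joint jaw below -0.0045 m); the robot touches nothing.
It fails at once if the plate is forced against the keeper (its bar or tail stop) with over 40 N (contact force between keeper and plate above 40 N).
It fails at once if the plate is dropped (moves faster than 0.8 m/s while not held: a fall of over 30 mm) (contact force between plate and the fingers below 0.1 N and linear speed of plate above 0.8 m/s).
It fails at once if a bystander is moved more than 30 mm (distance of any of bolt, scraper, spanner, mallet, tin, block, cup from where it was at the start of the episode above 0.03 m).
It also fails if it takes over 64 s, if anything falls off the work surface, if the arm or the gripper's body presses on something with over 40 N, if the wrist force passes 120 N, or if a joint passes its speed limit or range.

## Working session

There is one attempt and no reset: what is moved stays moved. The work goes in short steps, each a Python script; the robot and the scene stay as the last script left them, time stands still between calls to the robot, and variables do not carry over. Pictures are saved under pics/ and viewed, about 8 in all and at most 12, crops included, and the job is handed in when it is done.

```bash
ls; mkdir -p pics; python3 - <<'E'
from plant import bot, imaging
import cv2,numpy as np
for n in("scene","top"):
    d=imaging.get_image(n); cv2.imwrite(f"pics/{n}0.png",d["pixels"][:,:,::-1])
    print(n,d["fx"],d["fy"],d["cx"],d["cy"],d["k1"],np.round(d["extrinsics"],4).tolist())
s=bot.sense();print(s)
E
```

```text
pics
scene 492.3917212640822 492.3917212640822 282.5407179089607 210.7044728739733 -0.028275958611543858 [[-0.4309, 0.9023, 0.01, 0.2181], [0.6223, 0.3052, -0.7209, -0.2729], [-0.6535, -0.3044, -0.693, 1.7319], [0.0, 0.0, 0.0, 1.0]]
top 546.6230568426079 546.6230568426079 281.54975263535044 216.80216452895894 -0.13995024564458974 [[-0.0121, -0.9999, -0.0123, 0.0281], [-0.9874, 0.0139, -0.1577, 0.5122], [0.1579, 0.0102, -0.9874, 1.7803], [0.0, 0.0, 0.0, 1.0]]
{'t': 0.1, 'joint_positions': array([-1.23748919,  0.41791927, -0.01026382,  1.61408861,  0.00470072,
        1.11068571, -0.05301623]), 'joint_velocities': array([ 0.00057633, -0.00056801,  0.0011738 , -0.00114691, -0.00070856,
       -0.00064815,  0.00013427]), 'joint_torque': array([ 5.97801536e-04, -8.65832448e+01,  6.80237487e-01, -4.35639560e+01,
        1.92208862e-02,  4.97514629e-03,  4.47081766e-05]), 'eef_pos': array([0.22872922, 0.58132399, 0.23073056]), 'tcp_rot': array([3.14149164e+00, 1.07323768e-03, 1.19594529e+00]), 'wrist_force': array([ 0.19666642,  1.26442544, -0.04742832]), 'torque': array([-0.06793641, -0.00988825,  0.00149061]), 'opening': 0.9984341133204796}
```

View pics/scene0.png

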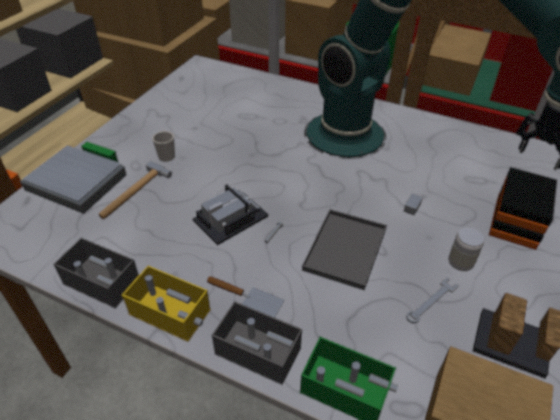

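View pics/top0.png

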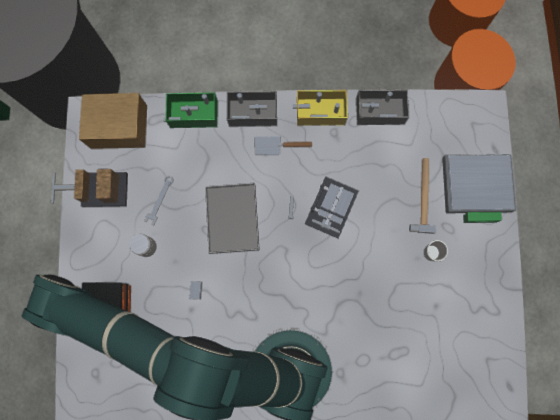

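The scene view shows the mould at about (231,212) with the empty dark-grey tray at (345,247). In the top view the mould is at about (332,207) with its slot running obliquely, and the tray is at (232,218). Next I'll write helpers, locate both roughly, and look with the wrist camera.

```bash
cat >h.py <<'E'
import numpy as np, cv2
from plant import bot, imaging
from scipy.spatial.transform import Rotation as R
def grab(n,save=None):
    d=imaging.get_image(n)
    if save: cv2.imwrite(f"pics/{save}.png",d["pixels"][:,:,::-1])
    return d
def dist(d): return np.array([[d["fx"],0,d["cx"]],[0,d["fy"],d["cy"]],[0,0,1]]),np.array([d["k1"],0,0,0,0.])
def ray(d,uv):
    K,D=dist(d); p=cv2.undistortPoints(np.array(uv,float).reshape(-1,1,2),K,D)[:,0]
    E=d["extrinsics"]; v=np.c_[p,np.ones(len(p))]@E[:3,:3]
    return -E[:3,:3].T@E[:3,3],v
def onz(d,uv,z):
    c,v=ray(d,uv); return c+v*((z-c[2])/v[:,2])[:,None]
def proj(d,P):
    K,D=dist(d);E=d["extrinsics"]
    return cv2.projectPoints(np.array(P,float).reshape(-1,1,3),cv2.Rodrigues(E[:3,:3])[0],E[:3,3],K,D)[0][:,0]
def st(): 
    s=bot.sense(); return s
E
python3 - <<'E'
from h import *
d=grab("top"); s=grab("scene")
print(onz(d,[(332,207)],.05),onz(d,[(207,186),(256,184),(259,249),(209,254)],.022))
a=cv2.resize(d["pixels"][165:250,290:375],(395,395),interpolation=3)[:,:,::-1]
b=cv2.resize(s["pixels"][170:250,185:280],(400,337),interpolation=3)[:,:,::-1]
o=np.zeros((400,800,3),np.uint8);o[:395,:395]=a;o[:337,400:]=b
cv2.imwrite("pics/c1.png",o)
E
```

```text
[[ 0.54171826 -0.14676832  0.05      ]] [[0.62559015 0.27482026 0.022     ]
 [0.62983317 0.10723752 0.022     ]
 [0.4077372  0.09824635 0.022     ]
 [0.39291973 0.26591297 0.022     ]]
```

View pics/c1.png

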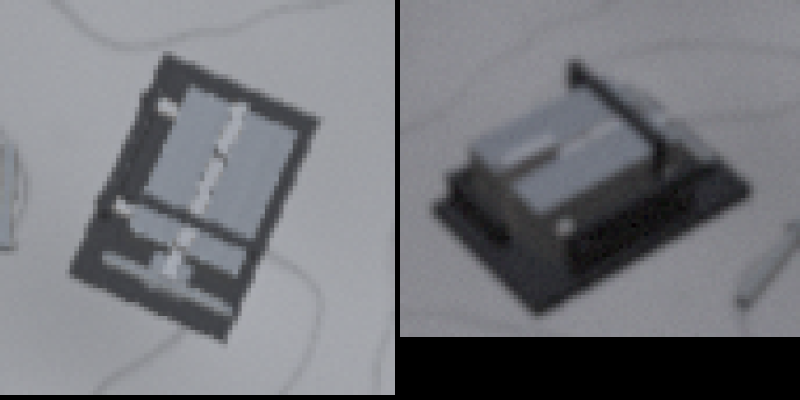

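Top crop: the base corners are at about (167,55), (320,120), (225,340) and (72,272). The slot runs from the ledge at (170,275) to the tab at (232,125), and the dark bar crosses at about (190,222). I'll get the rough pose from the base corners, then take a closer wrist view.

```bash
python3 - <<'E'
from h import *
d=grab("top")
c=np.array([(167,55),(320,120),(225,340),(72,272)])/(395/85)+[290,165]
w=onz(d,c,.012)[:,:2]   # (84,68),(84,-58),(-96,-58),(-96,68)
m=np.array([(84,68),(84,-58),(-96,-58),(-96,68)])/1000
# rigid fit
a,b=m-m.mean(0),w-w.mean(0); yaw=np.arctan2((a[:,0]*b[:,1]-a[:,1]*b[:,0]).sum(),(a*b).sum())
Rz=np.array([[np.cos(yaw),-np.sin(yaw)],[np.sin(yaw),np.cos(yaw)]]);t=w.mean(0)-Rz@m.mean(0)
print(yaw,t,(m@Rz.T+t-w)*1000)
p=Rz@[0.0,0]+t
bot.goto([p[0],p[1],0.34],[np.pi,0,yaw+np.pi/2]);
bot.wait(.3); d=grab("wrist","w1"); print({k:d[k] for k in("fx","cx","cy","k1")},d["extrinsics"].round(4).tolist())
s=bot.sense(); print(s["t"],s["eef_pos"],s["tcp_rot"],s["joint_positions"])
cv2.imwrite("pics/w1b.png",cv2.resize(d["pixels"][:,:,::-1],None,fx=1.4,fy=1.4,interpolation=3))
E
```

```text
-0.43035698554489354 [ 0.55128799 -0.15781857] [[ 2.27656338  0.99667354]
 [ 0.13167259 -2.16788706]
 [-1.81917613 -1.71263964]
 [-0.58905985  2.88385316]]
{'fx': 343.63219353080643, 'cx': 274.03207255346155, 'cy': 205.96348914147353, 'k1': -0.012012847057530902} [[0.4178, 0.9085, 0.0012, -0.0887], [0.8709, -0.4009, 0.2842, -0.6107], [0.2587, -0.1177, -0.9588, 0.3228], [0.0, 0.0, 0.0, 1.0]]
3.4667 [ 0.55130577 -0.15768853  0.33996252] [-3.14151568e+00  4.48646899e-06  1.14062064e+00] [-0.49111393  0.33913688  0.92582787  1.6270767  -0.27833657  1.31537801
  1.61903838]
```

View pics/w1b.png

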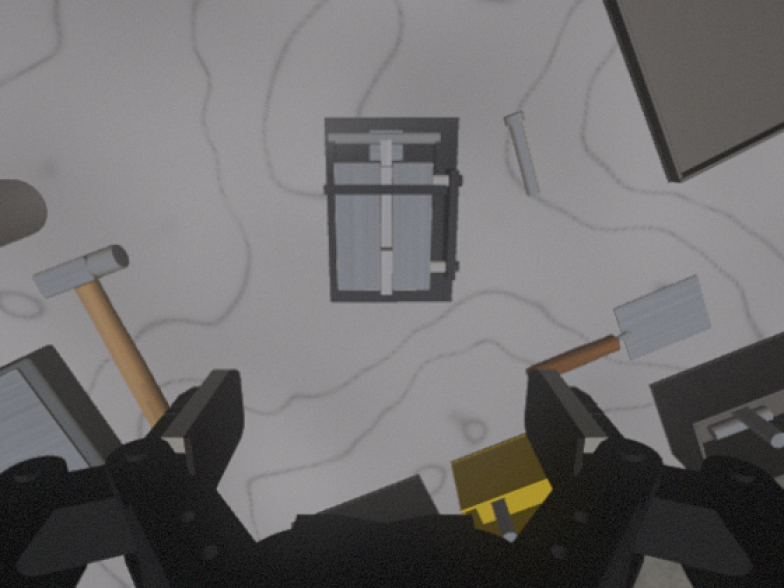

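The wrist view shows the mould upright in the picture (zoomed pixels): slot and plate at column ~387, tab at rows 250–293, bar at row 188 and ledge near row 140. The fixed half is on the left (−y) and the sprung half on the right. Two closer views with a sideways baseline should give a precise pose and the keeper's height.

```bash
cat >>h.py <<'E'
YAW=-0.4304; T0=np.array([0.5513,-0.1578,0])
def m2w(p,yaw=None,t=None):
    yaw=YAW if yaw is None else yaw; t=T0 if t is None else t
    return R.from_euler('z',yaw).apply(p)+t
def w2m(p): return R.from_euler('z',YAW).inv().apply(np.array(p)-T0)
E
python3 - <<'E'
from h import *
import pickle
o=[];ds=[]
for i,y in enumerate((-.08,.08)):
    bot.goto(m2w([-.01,y,.27]),[np.pi,0,YAW+np.pi/2]); bot.wait(.4)
    d=grab("wrist",f"v{i}"); ds.append(d)
    c=proj(d,[m2w([-.006,.005,.03])])[0].round().astype(int); x0=max(0,min(c[0]-90,380)); y0=max(0,c[1]-120)
    print(i,x0,y0,bot.sense()["t"])
    o.append(cv2.resize(d["pixels"][y0:y0+260,x0:x0+180][:,:,::-1],(400,int(400/180*min(260,420-y0))),interpolation=3))
pickle.dump(ds,open("v.pkl","wb"))
h=min(a.shape[0] for a in o); cv2.imwrite("pics/v.png",np.hstack([a[:h] for a in o]))
E
```

```text
0 257 55 4.425
1 117 55 5.5583
```

View pics/v.png

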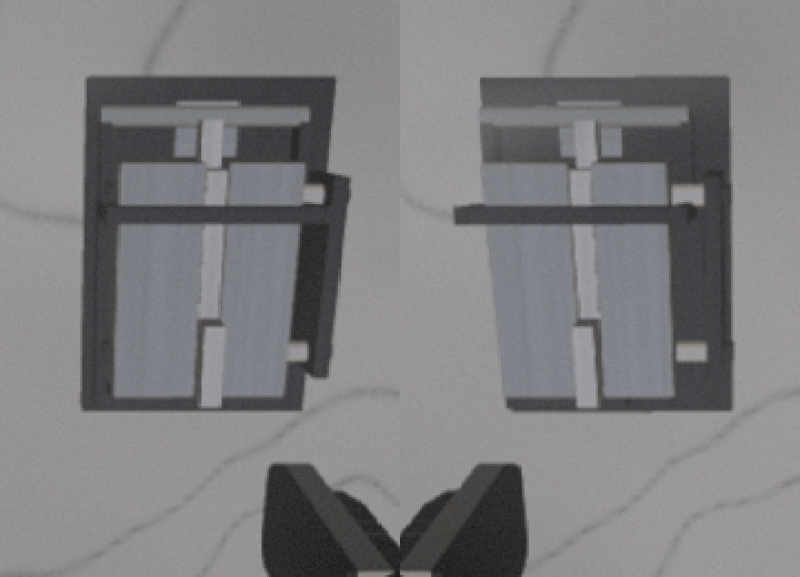

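Both views are clear (zoomed pixels). In the left view the tops of the halves span (119,163)–(305,163) down to (113,398)–(296,397), and the tab top spans (203..225,325)–(199..221,407). In the right view the tab is at (572..594,325)–(577..598,407) and the bar's left end is at (454,214). I'll work out the pose and the bar height from these.

```bash
python3 - <<'E'
from h import *
import pickle
ds=pickle.load(open("v.pkl","rb")); off=[(257,55),(117,55)]; k=180/400
def px(i,L): return np.array([((u-400*i)*k+off[i][0]-.3,v*k+off[i][1]-.3) for u,v in L])
H=[[(119,163),(305,163),(296,397.5),(113,398)],[(482,163),(667,163),(674,397.5),(507,398)]]
Tb=[[(203,325),(225,325),(221,407),(199,407)],[(572,325),(594,325),(598,407),(577,407)]]
m=np.array([(-57,-45),(-57,40),(57,40),(57,-45)])/1e3
tm=np.array([(15,-5),(15,5),(55,5),(55,-5)])/1e3
P=[];M=[]
for i in(0,1):
    a=onz(ds[i],px(i,H[i]),.060)[:,:2]; b=onz(ds[i],px(i,Tb[i]),.074)[:,:2]
    print("half size",np.linalg.norm(a[0]-a[1]),np.linalg.norm(a[1]-a[2]),"tab ctr",b.mean(0),"tab len",np.linalg.norm((b[0]+b[1]-b[2]-b[3])/2))
    P+=[a,b]; M+=[m,tm]
P=np.vstack(P);M=np.vstack(M);a=M-M.mean(0);b=P-P.mean(0)
yaw=np.arctan2((a[:,0]*b[:,1]-a[:,1]*b[:,0]).sum(),(a*b).sum()); Q=R.from_euler('z',yaw).as_matrix()[:2,:2]; t=P.mean(0)-Q@M.mean(0)
print("pose",yaw,t); print(((M@Q.T+t-P)@Q*1e3).round(1).tolist())
def inm(p): q=np.array(p);q[:,:2]=(q[:,:2]-t)@Q;return q
for i,uv,y in((1,(454,206),-.052),(1,(454,223),-.052),(0,(332,206),.05),(0,(332,222),.05)):
    c,v=ray(ds[i],px(i,[uv])); c=inm(c[None])[0]; v[:,:2]=v[:,:2]@Q
    print("bar end",(c+v[0]*((y-c[1])/v[0,1]))*1e3)
E
```

```text
half size 0.08437804070145166 0.11379174770787981 tab ctr [ 0.58254734 -0.16851236] tab len 0.04064836306873356
half size 0.08380284289267226 0.11332933010311176 tab ctr [ 0.582416   -0.16787705] tab len 0.04059440679353212
pose -0.424161245132633 [ 0.55049314 -0.153035  ]
[[0.3, 0.3], [-0.2, 0.9], [0.2, -5.1], [0.6, 0.6], [-0.2, 1.3], [-0.3, 1.1], [-0.9, 0.4], [-0.9, 0.9], [0.7, -1.3], [-0.1, -0.1], [0.6, 0.8], [1.0, -1.5], [0.1, 0.1], [0.0, -0.0], [-0.5, 0.7], [-0.5, 0.7]]
bar end [-40.53675007 -52.          77.38227957]
bar end [-33.42164606 -52.          79.62221962]
bar end [-38.42896034  50.          68.62784589]
bar end [-31.51108525  50.          70.52459345]
```

```bash
python3 - <<'E'
import re
s=open('h.py').read()
s=s.replace("YAW=-0.4304; T0=np.array([0.5513,-0.1578,0])","YAW=-0.430; T0=np.array([0.5825,-0.1682,0])-R.from_euler('z',-0.430).apply([.035,0,0])")
s+='''
TZ=0.0615
def swing(th,draw=0,dy=0):
    """TCP pose with plate swung by th about tongue tip and drawn along itself"""
    A=R.from_euler('y',-th); piv=np.array([-.077,0,.030])
    p=A.apply(np.array([.035+draw,dy,TZ])-piv)+piv
    o=R.from_euler('z',YAW)*A*R.from_euler('xyz',[np.pi,0,np.pi/2])
    return m2w(p),o.as_euler('xyz')
def fm(s=None):
    s=s or bot.sense(); return R.from_euler('z',YAW).inv().apply(s["wrist_force"])
'''
open('h.py','w').write(s)
E
python3 - <<'E'
from h import *
import pickle
ds=pickle.load(open("v.pkl","rb"))
k=180/400
# yaw from long edges only (half left edges & tab centre lines) 
def px(i,L): o=[(257,55),(117,55)][i]; return np.array([((u-400*i)*k+o[0]-.3,v*k+o[1]-.3) for u,v in L])
for i,a,b,z in((0,(119,163),(113,398),.06),(1,(482,163),(507,398),.06),(0,(214,325),(210,407),.074),(1,(583,325),(587.5,407),.074)):
    w=onz(ds[i],px(i,[a,b]),z); d=w[1]-w[0]; print(np.arctan2(d[1],d[0]))
# tray in top, mask
d=grab("top"); hsv=d["pixels"].astype(int)
for th,dr in((0,0),(.3,0),(.25,.06),(.25,.15)):
    print(th,dr,bot.solve_ik(*swing(th,dr)))
c=np.array([.515,.187]); 
for yaw in (0,np.pi):
  for tilt in(0,.6,-.6,1.2,-1.2):
    o=(R.from_euler('z',yaw)*R.from_euler('x',tilt)*R.from_euler('xyz',[np.pi,0,np.pi/2])).as_euler('xyz')
    q=bot.solve_ik([.55,.187,.08],o); print(yaw,tilt,None if q is None else np.round(q,2))
E
```

```text
-0.4269198848862408
-0.4222275962437298
-0.41200299244868854
-0.4414824108468534
0 0 [-0.28101786  0.70715277  0.70490083  1.80128423 -0.59121722  0.85604931
  1.8483487 ]
0.3 0 [-0.34414482  0.49425455  0.65617822  2.05266236 -0.55705307  0.44227902
  1.82623788]
0.25 0.06 [-0.30143532  0.60095287  0.69185233  1.86247274 -0.58634497  0.61477067
  1.84650138]
0.25 0.15 [-0.24040648  0.72088932  0.72582964  1.62108776 -0.62372877  0.76904323
  1.84961849]
0 0 [-0.84  0.6   0.61  1.86 -0.46  0.82  1.58]
0 0.6 [-0.37  0.6   0.36  1.95 -1.08  0.95  2.32]
0 -0.6 [-1.12  0.86  0.74  1.67 -0.02  1.08  1.08]
0 1.2 [ 0.42  0.88 -0.37  1.89 -1.11  1.06  2.62]
0 -1.2 [-1.22  1.2   0.79  1.46  0.21  1.44  0.91]
3.141592653589793 0 [-1.19  0.94  1.21  1.87 -1.01  1.11 -1.14]
3.141592653589793 0.6 [-1.3   1.05  1.08  1.68 -0.36  1.12 -1.77]
3.141592653589793 -0.6 [-0.49  0.64  0.53  1.95 -1.17  1.03 -0.77]
3.141592653589793 1.2 [-1.35  1.38  1.07  1.46 -0.06  1.41 -2.  ]
3.141592653589793 -1.2 [ 0.42  0.88 -0.37  1.89 -1.11  1.06 -0.53]
```

Every pose on the path is reachable, and the yaw measurements average −0.426. Next: descend and close gently.

```bash
sed -i 's/-0\.430\b/-0.426/g' h.py; python3 - <<'E'
from h import *
p,o=swing(0)
bot.goto(p+[0,0,.09],o); bot.wait(.2); print(fm(),bot.sense()["t"])
d=grab("wrist","g0")
bot.move_l(p,o,vel=.08); bot.wait(.2); f0=fm();print("down",f0)
bot.close_gripper(20); bot.wait(.2); s=bot.sense(); print("closed",fm(s),s["torque"],s["opening"],s["eef_pos"],p,s["t"])
d2=grab("wrist","g1")
cv2.imwrite("pics/g.png",np.hstack([cv2.resize(x["pixels"][150:,130:430][:,:,::-1],(400,360),interpolation=3) for x in(d,d2)]))
E
```

```text
[-0.33163378 -0.15115849  0.18783647] 6.45
down [ 0.49645701  0.33927569 -1.04919129]
closed [-0.33604442 -6.53008081  1.67401686] [-1.05005368  0.6108125  -0.10230358] 0.1071364726647313 [ 0.58205766 -0.16931586  0.06160259] [ 0.5825 -0.1682  0.0615] 8.85
```

View pics/g.png

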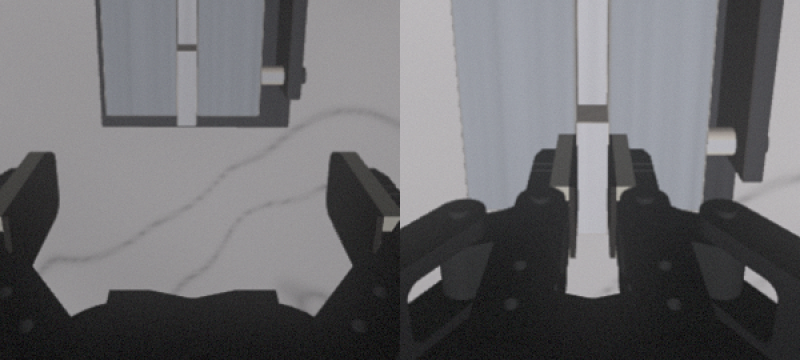

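The pads are on both faces of the tab (opening 9 mm). There is a −6.5 N side load because the tab sits about 1.2 mm to −y. I'll shift to remove it, then grip firmly.

```bash
python3 - <<'E'
from h import *
p,o=swing(0,dy=-.0012); bot.move_l(p,o,vel=.02); bot.wait(.2); print(fm())
bot.close_gripper(90); bot.wait(.3); s=bot.sense(); print(fm(s),s["torque"],s["opening"],w2m(s["eef_pos"]))
for th in (.02,.04,.06,.08):
    p,o=swing(th,dy=-.0012); bot.move_l(p,o,vel=.02); bot.wait(.1); s=bot.sense()
    e=w2m(s["eef_pos"])-w2m(p); print(th,fm(s).round(2),s["torque"].round(2),(e*1e3).round(2),round(s["t"],2))
E
```

```text
[-0.69888459 -2.85261066  5.28247891]
[-2.06392015 -3.37250318  9.03692393] [-0.25759653  0.77913597 -0.08322957] 0.08584230323104321 [ 0.03512863 -0.00139299  0.06182961]
0.02 [-0.93 -4.69 -1.62] [-0.68  0.44 -0.11] [-0.2  -0.17 -0.15] 10.23
0.04 [-2.27 -4.28 -5.72] [-0.73  0.7  -0.12] [-0.35 -0.15 -0.23] 10.6
0.06 [-1.93 -5.4  -4.25] [-0.7   0.83 -0.08] [-0.31 -0.05 -0.11] 10.97
0.08 [-3.   -4.56 -5.05] [-0.76  0.84 -0.14] [-0.2  -0.07 -0.01] 11.33
```

```bash
python3 - <<'E'
from h import *
hist=[]
th=.08
while th<.46:
    th+=.01
    p,o=swing(th,dy=-.0012); bot.move_l(p,o,vel=.02); s=bot.sense()
    f=fm(s); e=w2m(s["eef_pos"])-w2m(p); print(round(th,3),f.round(2),s["torque"].round(2),(e*1e3).round(2),round(s["t"],2))
    hist.append(f[2])
    if f[2]<np.median(hist[:6])-6 and len(hist)>3 or f[2]<-14: break
E
```

```text
0.09 [-0.97 -4.3  -7.26] [-0.93  0.66 -0.11] [-0.14 -0.04 -0.05] 11.58
0.1 [-1.36 -5.17 -7.76] [-0.83  0.68 -0.15] [-0.08  0.01  0.01] 11.83
0.11 [-0.52 -5.67 -7.96] [-0.91  0.62 -0.2 ] [-0.04 -0.02  0.02] 12.08
0.12 [-0.12 -4.99 -7.07] [-0.88  0.64 -0.2 ] [0.01 0.03 0.05] 12.33
0.13 [-0.45 -4.92 -7.03] [-0.89  0.63 -0.26] [0.05 0.03 0.08] 12.58
0.14 [-0.   -5.19 -7.1 ] [-0.86  0.6  -0.17] [0.04 0.06 0.1 ] 12.83
0.15 [ 0.36 -5.17 -6.46] [-0.87  0.5  -0.17] [0.04 0.07 0.08] 13.08
0.16 [-0.76 -4.13 -6.76] [-0.92  0.54 -0.22] [0.05 0.02 0.1 ] 13.33
0.17 [ 0.22 -4.48 -6.51] [-0.86  0.44 -0.21] [0.03 0.07 0.1 ] 13.58
0.18 [-0.7  -4.01 -6.37] [-0.85  0.45 -0.2 ] [0.03 0.04 0.09] 13.83
0.19 [ 0.9  -4.53 -6.33] [-0.86  0.42 -0.2 ] [-0.    0.04  0.09] 14.08
0.2 [ 0.25 -4.36 -6.94] [-0.84  0.46 -0.25] [-0.04  0.03  0.09] 14.33
0.21 [ 1.53 -5.79 -6.98] [-0.78  0.47 -0.23] [-0.05  0.04  0.1 ] 14.58
0.22 [ 0.59 -4.31 -6.71] [-0.76  0.5  -0.25] [-0.09  0.01  0.07] 14.83
0.23 [ 0.02 -4.15 -7.16] [-0.65  0.58 -0.21] [-0.08  0.03  0.09] 15.08
0.24 [ 0.84 -4.3  -5.72] [-0.65  0.59 -0.29] [-0.1   0.04  0.07] 15.33
0.25 [ 2.15 -4.21 -9.19] [-0.69  0.37 -0.24] [-0.04  0.05  0.03] 15.58
0.26 [  4.75  -2.88 -13.59] [-0.83 -0.08 -0.25] [ 0.11  0.04 -0.03] 15.83
```

Contact with the bar shows at about 0.245 rad: the torque swings and fz drops by 6 N. That puts the keeper at about 0.075 rad and the free window at about 0.175–0.245 rad. I'll back off to 0.21 and draw in small steps, watching the forces.

```bash
python3 - <<'E'
from h import *
for th in(.23,.21):
    p,o=swing(th,dy=-.0012); bot.move_l(p,o,vel=.02); bot.wait(.1); s=bot.sense(); print(th,fm(s).round(2),s["torque"].round(2))
f0=None
for dr in np.r_[.003,.006,np.arange(.01,.071,.005)]:
    p,o=swing(.21,dr,dy=-.0012); bot.move_l(p,o,vel=.03); s=bot.sense(); f=fm(s)
    print(round(dr,3),f.round(2),s["torque"].round(2),round(s["t"],2))
    if f0 is None: f0=f
    if np.linalg.norm(f-f0)>12 : print("STOP"); break
E
```

```text
0.23 [ 4.2  -4.73 -2.23] [-0.86 -0.22 -0.26]
0.21 [ 3.51 -3.3   1.77] [-0.96 -0.28 -0.21]
0.003 [-3.73 -3.98  1.16] [-0.15  1.41 -0.17] 16.88
0.006 [-6.28 -3.7  -3.16] [ 0.09  2.03 -0.19] 17.12
0.01 [-5.58 -4.19 -5.02] [ 0.14  2.08 -0.18] 17.41
0.015 [-4.86 -3.55 -6.41] [ 0.07  1.99 -0.2 ] 17.73
0.02 [-5.21 -3.37 -4.85] [ 0.08  2.02 -0.19] 18.04
0.025 [-5.27 -3.76 -5.1 ] [ 0.09  2.   -0.19] 18.36
0.03 [-5.73 -2.96 -4.74] [ 0.19  2.01 -0.19] 18.68
0.035 [-6.4  -3.08 -5.04] [ 0.13  2.06 -0.17] 18.99
0.04 [-5.29 -3.88 -4.86] [ 0.19  2.07 -0.21] 19.31
0.045 [-6.21 -4.04 -4.13] [ 0.14  2.09 -0.18] 19.62
0.05 [-6.52 -3.16 -4.26] [ 0.21  2.09 -0.17] 19.94
0.055 [-5.52 -4.39 -4.81] [ 0.2   2.15 -0.19] 20.26
0.06 [-6.28 -2.74 -4.18] [ 0.25  2.21 -0.13] 20.57
0.065 [-6.94 -3.42 -4.39] [ 0.28  2.19 -0.21] 20.89
0.07 [-6.48 -3.18 -4.33] [ 0.28  2.16 -0.14] 21.21
```

Drawing smoothly at a steady 6–7 N, with no jam. I'll continue to 175 mm, lift, and look.

```bash
python3 - <<'E'
from h import *
for dr in (.09,.11,.13,.15,.175):
    p,o=swing(.21,dr,dy=-.0012); bot.move_l(p,o,vel=.06); s=bot.sense(); f=fm(s)
    print(round(dr,3),f.round(2),s["torque"].round(2),round(s["t"],2))
    if np.linalg.norm(f)>20: print("STOP"); break
else:
    p,o=swing(0,dy=-.0012); q,_=swing(.21,.175); q[2]=.26
    bot.move_l(q,o,vel=.12); bot.wait(.2); s=bot.sense(); print(fm(s),s["torque"],s["opening"],s["t"],s["joint_positions"])
    d=grab("wrist","h0"); t=grab("scene","h1"); tp=grab("top","h2")
    a=cv2.resize(d["pixels"][:,:,::-1],(400,300)); b=cv2.resize(t["pixels"][130:290,170:383][:,:,::-1],(400,300),interpolation=3)
    c=cv2.resize(tp["pixels"][150:270,190:350][:,:,::-1],(400,300),interpolation=3)
    cv2.imwrite("pics/h.png",np.vstack([np.hstack([a,b]),np.hstack([c,c*0])]))
E
```

```text
0.09 [-4.86 -1.79 -2.77] [ 0.11  1.64 -0.04] 21.69
0.11 [-5.35 -1.31 -2.03] [0.27 1.7  0.01] 22.18
0.13 [-4.58 -1.29 -2.06] [0.23 1.64 0.08] 22.66
0.15 [-0.08  1.52 -1.64] [0.12 0.22 0.03] 23.14
0.175 [ 0.62  0.37 -3.15] [0.05 0.26 0.04] 23.71
[-0.15332667 -0.78693838 -1.21112815] [-0.07167176 -0.10926033  0.0072869 ] 0.08551169878151275 25.2167 [-0.12824037  0.77641372  0.76752208  1.16991602 -0.51793384  1.3842218
  1.72496992]
```

View pics/h.png

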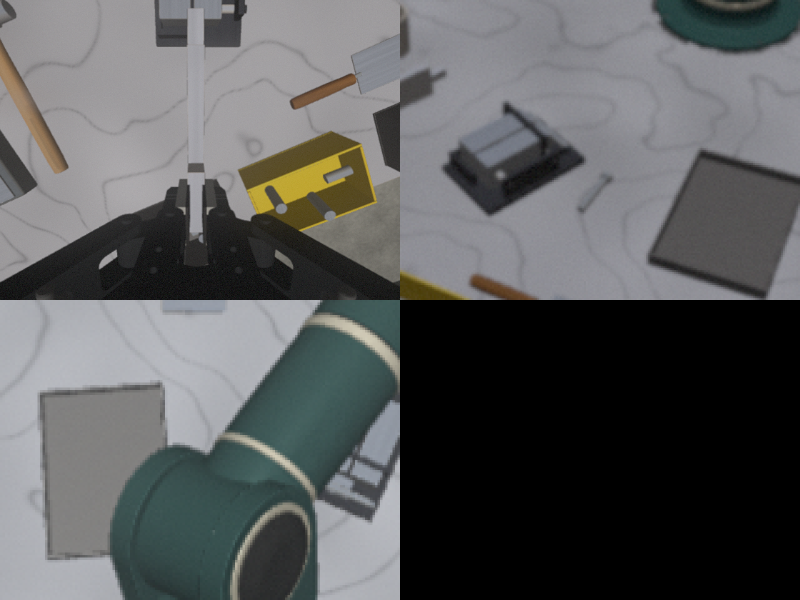

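The wrist view shows the plate held by the tab, with its tongue end at about (195,10) in the small picture and nothing dragged along. The scene view shows the mould with its slot closed, and the tray at about (725,225). Next I'll check the plate's pitch in the grip, refine the tray pose from the first top picture, and move over the tray.

```bash
cat >>h.py <<'E'
TY=0.045; TC=np.array([.514,.1866]); DP=0.0   # tray yaw, centre, plate pitch in grip
def place(a,h,y0=-.031,x=-.0):
    """TCP pose: plate leaning a to tray +y, its low edge h over the tray floor, edge at tray y0"""
    A=R.from_euler('x',-a)
    tcp=A.apply([.035,-.005,.031+TZ-.043])+[x,y0,.004+h]
    Z=R.from_euler('z',TY); o=Z*A*R.from_euler('y',DP)*R.from_euler('xyz',[np.pi,0,np.pi/2])
    return Z.apply(tcp)+[*TC,0],o.as_euler('xyz')
E
python3 - <<'E'
from h import *
d=grab("wrist"); s=bot.sense()
Rt=R.from_euler('xyz',s["tcp_rot"])
base=R.from_euler('xyz',[np.pi,0,np.pi/2])
for de in(-.2,-.1,0,.1,.2):
    # plate pts relative tab grip point (35,0,~25): rotate by de nose-up about y
    P=np.array([[-77,0,-1],[-55,0,-1],[-55,0,15],[15,0,15],[15,0,31]])/1e3-[.035,0,.025]
    P=R.from_euler('y',-de).apply(P)+[0,0,.025-(TZ-.043)]
    W=(Rt*base.inv()).apply(P)+s["eef_pos"]
    print(de,proj(d,W).round(0).tolist())
g=cv2.cvtColor(d["pixels"],cv2.COLOR_RGB2GRAY); 
col=g[:,270:277].mean(1); j=np.abs(np.diff(col)); print([(i,round(col[i]),round(col[i+1])) for i in np.where(j>6)[0] if i<320])
im=cv2.imread("pics/top0.png")[175:265,195:272]; gg=cv2.GaussianBlur(cv2.cvtColor(im,cv2.COLOR_BGR2GRAY),(3,3),0)
_,m=cv2.threshold(gg,0,255,cv2.THRESH_BINARY_INV+cv2.THRESH_OTSU)
c=max(cv2.findContours(m,0,1)[0],key=cv2.contourArea); box=cv2.boxPoints(cv2.minAreaRect(c))+[195,175]
t=grab("top"); w=onz(t,box,.02)[:,:2]; print(w.round(4).tolist(),w.mean(0),[np.linalg.norm(w[i]-w[i-1]).round(4) for i in range(4)],[np.arctan2(*(w[i]-w[i-1])[::-1]).round(3) for i in range(4)])
E
```

```text
-0.2 [[270.0, -18.0], [271.0, 49.0], [270.0, 52.0], [271.0, 226.0], [271.0, 247.0]]
-0.1 [[271.0, -5.0], [271.0, 56.0], [271.0, 55.0], [271.0, 226.0], [271.0, 243.0]]
0 [[271.0, 8.0], [271.0, 64.0], [271.0, 60.0], [271.0, 226.0], [271.0, 239.0]]
0.1 [[271.0, 23.0], [271.0, 73.0], [271.0, 66.0], [271.0, 227.0], [271.0, 236.0]]
0.2 [[271.0, 37.0], [271.0, 83.0], [271.0, 74.0], [271.0, 228.0], [271.0, 234.0]]
[(np.int64(10), 119, 134), (np.int64(11), 134, 156), (np.int64(226), 161, 150), (np.int64(227), 150, 117), (np.int64(228), 117, 88), (np.int64(240), 85, 128), (np.int64(241), 128, 161)]
[[0.6285, 0.287], [0.6376, 0.1101], [0.4023, 0.0958], [0.3927, 0.2691]] [0.51525625 0.19048757] [np.float64(0.2364), np.float64(0.1772), np.float64(0.2358), np.float64(0.1736)] [np.float64(0.076), np.float64(-1.519), np.float64(-3.081), np.float64(1.626)]
```

The tongue tip is at row 11 against 8 expected, so the plate has not slipped in the grip (about 0.02 rad). The tray fit gives 0.236 × 0.175 m at (0.515, 0.189), matching the stated size. I'll move over the tray, lean the plate, and lower it until it touches.

```bash
sed -i 's/^TY=.*/TY=0.055; TC=np.array([.515,.1885]); DP=0.02/' h.py; python3 - <<'E'
from h import *
bot.goto(*place(0,.20,x=.01)); bot.goto(*place(.6,.06,x=.01)); bot.wait(.3)
s=bot.sense(); f0=s["wrist_force"]; print(s["t"],f0,s["opening"],s["eef_pos"],place(.6,.06,x=.01)[0])
h=.012; bot.move_l(*place(.6,h,x=.01),vel=.06); bot.wait(.2); s=bot.sense(); f0=s["wrist_force"]; print(h,f0)
while h>-.012:
    h-=.0015; bot.move_l(*place(.6,h,x=.01),vel=.015); s=bot.sense(); df=s["wrist_force"]-f0; print(round(h,4),df.round(2),s["torque"].round(2))
    if df[2]>5: break
print(s["t"])
d=grab("wrist","p0"); t=grab("scene","p1")
a=cv2.resize(d["pixels"][:,:,::-1],(400,300)); b=cv2.resize(t["pixels"][150:300,270:470][:,:,::-1],(400,300),interpolation=3)
cv2.imwrite("pics/p.png",np.hstack([a,b]))
E
```

```text
28.0417 [ 0.71886108  0.11793306 -1.96898067] 0.08634498538098166 [0.56087506 0.18314325 0.10876766] [0.56032648 0.18380773 0.10767733]
0.012 [-0.34821715 -0.59037341 -2.27971222]
0.0105 [0.21 0.45 0.49] [ 0.92 -0.03 -0.01]
0.009 [-0.59  0.14  0.82] [ 0.86 -0.06  0.02]
0.0075 [ 1.06  0.19 -0.52] [ 0.95 -0.03  0.01]
0.006 [1.15 1.16 0.27] [ 0.94  0.01 -0.01]
0.0045 [-0.02  1.24 -0.07] [ 0.95 -0.07 -0.08]
0.003 [ 0.61 -0.29  0.49] [ 0.87 -0.08  0.  ]
0.0015 [0.13 1.46 0.35] [ 0.9  -0.05 -0.05]
0.0 [-0.23  0.81  1.  ] [ 0.85 -0.11  0.02]
-0.0015 [-3.16  6.23 15.46] [-0.24  0.54 -0.53]
31.4417
```

View pics/p.png

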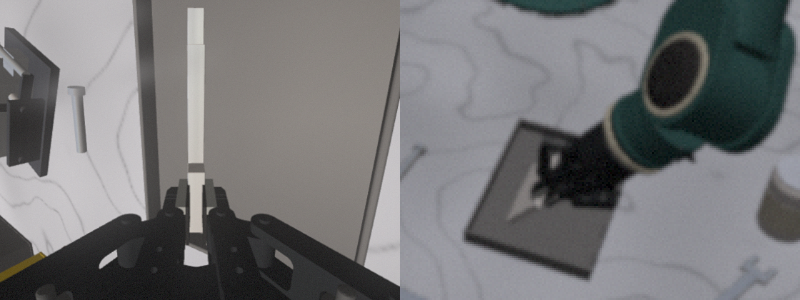

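The plate's lower edge touches the tray floor at the predicted height, well inside the walls, leaning to +y. I'll ease off 1 mm, release, retreat along the tool axis and look.

```bash
python3 - <<'E'
from h import *
p,o=place(.6,-.0003,x=.01); bot.move_l(p,o,vel=.02)
bot.ungrasp(); bot.wait(.4); s=bot.sense(); print(s["wrist_force"],s["opening"],s["t"])
z=R.from_euler('xyz',o).apply([0,0,1])
bot.move_l(p-z*.12,o,vel=.08); bot.wait(.3)
s=bot.sense(); print(s["wrist_force"],s["t"])
d=grab("wrist","q0"); t=grab("scene","q1"); tp=grab("top","q2")
a=cv2.resize(d["pixels"][:,:,::-1],(400,300)); b=cv2.resize(t["pixels"][150:300,270:470][:,:,::-1],(400,300),interpolation=3)
cv2.imwrite("pics/q.png",np.hstack([a,b]))
E
```

```text
[-1.33845159  0.72094531 -0.42897382] 1.0020408527147664 32.925
[-0.13288432  0.24618114  0.28601886] 34.875
```

View pics/q.png

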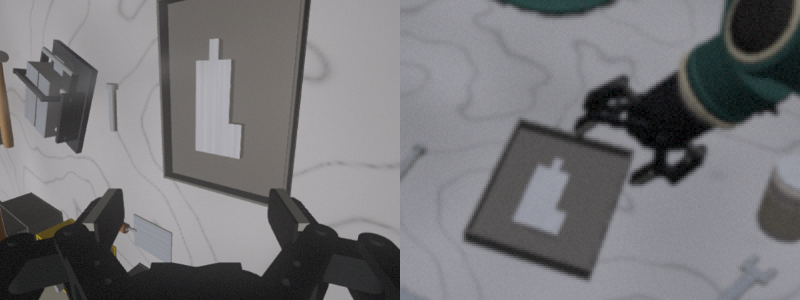

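The plate lies on its broad side in the middle of the tray and the fingers are clear. I'll check its size and position, and that the bystanders haven't moved, then hand in.

```bash
python3 - <<'E'
from h import *
d=grab("wrist"); px=d["pixels"].astype(int); g=cv2.cvtColor(d["pixels"],cv2.COLOR_RGB2GRAY)
m=((g>135)*255).astype(np.uint8); m[:, :245]=0; m[:,360:]=0; m[:40]=0; m[235:]=0
c=max(cv2.findContours(m,0,1)[0],key=cv2.contourArea)
w=onz(d,c[:,0].astype(float),.014); q=R.from_euler('z',-TY).apply(w-[*TC,0])*1e3
print("plate extent in tray mm",q.min(0).round(1),q.max(0).round(1))   # expect 132 x 62 flat
a=cv2.imread("pics/top0.png"); b=grab("top")["pixels"][:,:,::-1]
diff=(cv2.absdiff(a,b).max(2)>40).astype(np.uint8)
for n,(u,v) in dict(bolt=(292,207),scraper=(280,145),spanner=(158,200),mallet=(424,195),tin=(143,245),block=(196,290),cup=(436,251)).items(): print(n,int(diff[v-15:v+15,u-15:u+15].sum()),end=" ")
E
```

```text
plate extent in tray mm [-65.9 -30.   14. ] [66.4 32.6 14. ]
bolt 0 scraper 0 spanner 679 mallet 0 tin 723 block 0 cup 0
```

```bash
python3 - <<'E'
from h import *
a=cv2.imread("pics/scene0.png"); b=grab("scene")["pixels"][:,:,::-1]
df=(cv2.absdiff(a,b).max(2)>40)
print("spanner",df[278:322,405:462].sum(),"tin",df[228:272,446:486].sum(), "force",bot.sense()["wrist_force"])
if df[278:322,405:462].sum()<60 and df[228:272,446:486].sum()<60: bot.hand_in(); print("handed in",bot.sense()["t"])
E
```

```text
spanner 0 tin 0 force [-0.39206842  0.31772711 -0.79408377]
the job is handed in; nothing more can be done
the job is handed in; nothing more can be done
```

The job is handed in: the plate is out of the mould and lying flat near the middle of the tray, released. It took about 35 s of the 64 s allowed, and no verdict was reported.

- **Swing:** I gripped the tab and swung it up until the bar could be felt at about 0.245 rad, with some 6–7 N extra at the tab. I then backed off to 0.21 rad.
- **Draw:** I drew the plate 175 mm along its own length. The pull stayed at about 6–7 N and nothing jammed.
- **Laying down:** I set the plate's lower edge on the tray floor at a lean of 0.6 rad and let it tip over onto its broad side. Touch-down read about 15 N, and I eased off before releasing.

**Last checks:**
- **Plate:** it measures 132 × 62.6 mm seen from above, which is what it should be lying flat. Its long axis is centred in the tray and it spans −30 to +33 mm across.
- **Mould:** the slot looked closed in the picture taken just after the draw. I judged that by eye and did not measure it.
- **Robot:** the fingers are clear and the wrist force is below 1 N.
- **Bystanders:** the top view showed changes at the spanner and the tin, probably because the arm was in the way. The scene camera showed no change at either, and the other five were unchanged in the top view.

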